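# Plug-gauge check of two seal-tube offcuts

### The job

Two short red tube offcuts of the same outside size stand on the stockroom bench; one bore is wide enough for the steel plug gauge, the other is too narrow. First lift the gauge from its wooden rest and put its plug fully down the bore that takes it, until the collar sits on the tube's end, and leave it there with that tube still standing upright where it is. Then stand the tube that the gauge does not fit upright in the shallow dark steel reject tray and let go.

Things in the scene. Friction and masses are not known exactly. Their poses are not given: they have to be found in the camera images.
- gauge_handle (a point): steel plug gauge, 0.35 kg, upright in a fixed wooden rest (80 x 80 x 55 mm). The point is the centre of its dark upright handle (24 mm diameter, 60 mm long). Below the point: handle to 30 mm; collar, 56 mm diameter, 30 to 38 mm; plug, 30 mm diameter, 38 to 83 mm, its last 15 mm tapering to 16 mm. z axis up, from plug to handle. With the collar seated on a tube the point is 98 mm above the bench.
- tube_wide_mid (a point): the red tube offcut that the gauge passes: upright, outside diameter 60 mm, height 60 mm, open through bore of 42 mm diameter (thin wall, 9 mm), 0.11 kg, loose on the bench. The point is its centre, half-way up, on the axis; z axis along the bore, up.
- tube_tight_mid (a point): the red tube offcut that the gauge does not pass: upright, outside diameter 60 mm, height 60 mm like the other, but a bore of only 24 mm diameter (thick wall, 18 mm), 0.17 kg, loose on the bench. The point is its centre, half-way up, on the axis; z axis along the bore, up.
- tray_in (a point): the reject tray: empty, square, fixed, dark steel, open-topped, 160 x 160 mm outside, 35 mm high, walls 4 mm, inside 152 x 152 mm. The point is the centre of its inner floor (about 4 mm above the bench); x and y axes along its walls, z up.
There are look-alikes about, which are no part of the job. Leave any blue look-alike of the part that bears tube_tight_mid alone.

How it is judged:
By the outcome, as a careful person would: the job done as asked, in the order asked, and still so for the second after the job is handed in, with the robot touching nothing.
It also fails if it takes over 62 s, if anything falls off the work surface, if the arm or the gripper's body presses on something with over 40 N, if the wrist force passes 120 N, or if a joint passes its speed limit or range.

### The arm

A 6-joint arm with a two-finger parallel gripper is mounted at the origin on the work surface. World frame = base frame: x ahead of the robot, y to its left, z up, the work surface at z = 0. Lengths are in m, angles in rad, forces in N, time in s.
With the tool pointing down it reaches from about 0.3 to 0.95 m from the base axis. Payload 3.1 kg.
Tool frame: the origin (TCP) lies midway between the tips of the shut fingers; the grasp point (between the pads) lies 19 mm behind it; z points along the fingers, y is the line along which they close (so a half turn about z gives the same grasp; the last joint's range is limited). The gripper opens to 85 mm and grips with 20 to 120 N. Pads are 22 mm wide; open, the fingers measure 114 mm over their backs; the gripper's body (76 mm by 85 mm) begins 54 mm behind the grasp point. The pads swing forward as they close: fully open they stand 13 mm farther back than shut.
Start: joints at [-1.203, 0.308, 1.634, -0, 1.2, -0.07], TCP at [0.265, -0.566, 0.231] pointing down, gripper open.
Joint ranges: [-3.06, 3.06], [-0.79, 1.96], [0.05, 2.63], [-1.19, 4.34], [0.05, 2.64], [-2.94, 2.94]. Speed limits (rad/s): [2.79, 2.79, 3.14, 3.14, 3.14, 3.14].

### API

Orientations are given as a unit quaternion [x, y, z, w].
In Python, from plant import monitor, snapshot, camera_params, ctrl gives the robot as it stands. The module is installed in compiled form; this text tells all that it offers.
- The arm moves only by the tool apply_moves, never from a script. Its argument "rows" is a list of rows, each an object with "twist": the turn, a rotation vector about the world's x, y, z in degrees, a list of three; "travel": the shift along the world's x, y, z in m, a list of three; "fingers": the opening, from 0 (shut) to 1 (fully open). A call has exactly 8 rows; each row is the pose to reach, as a shift and turn from the pose commanded when the call began; what a row does not reach only later rows make up. A row lasts 1/8 s, in which the tool goes at most 62.5 mm and 10.7 degrees, less where a joint would pass 70% of its speed; a pose out of reach is approached as far as the arm can. A call with a gripper value outside its range is refused whole. The fingers move at their own pace and stop on an object; the grip force is fixed at half the most. Time passes only in rows, so rows that repeat a pose let the fingers close, or fill a call up. It gives the time, the measured TCP pose, the force, the opening and the grip force at its end, in the units of the state.
- monitor.get_obs(): the state, without advancing time (a new reading comes with each control period).
- snapshot(name): name is "scene" or "top" or "wrist"; returns the picture (384x512x3 uint8, red, green, blue); there is no depth.
- camera_params(name): a dict with "fx", "fy", "cx", "cy" (pixels), "rvec" (rotation vector, rad) and "tvec" (3), from world to camera coordinates, as OpenCV has them; the wrist camera has in their place "T_tool_cam" (4x4, takes a point from camera to tool coordinates, whose origin is the TCP and whose axes are the flange's). Camera axes: x right, y down, z forward; pixel columns grow to the right and rows downward; lengths in m; the calibration is good to about 2 mm. A picture is of the moment at which its call begins: read the wrist's pose just before it. camera_params takes no time and is no camera call.
- ctrl.hand_in(): hands the job in; it is judged then, once.
The state is a dict: "clock": time; "qpos": joint angles; "dq": joint speeds; "effort": joint torques, N m; "ee_pos": TCP position; "tool_rot": TCP orientation; "wrist_force": force on the tool from outside, world axes, zero at the start; "wrist_torque": the same for the moment, N m; "grip_width": finger opening in m; "gripper_force": force on a finger pad.
Only numpy, scipy, OpenCV 4.12 (cv2) and the standard library are available. Lean on these libraries where they do the work, as an engineer would, in place of code of your own. Each camera call takes 0.05 s, during which the arm holds its last target. There are 200 camera calls.

## Working session

There is one attempt and no reset: what is moved stays moved. The work goes in short steps, Python scripts to look and compute and a tool call to move; the robot and the scene stay as the last step left them, time stands still between calls to the robot, and variables do not carry over. Pictures are saved under pics/ and viewed, at most 10 in all, crops included, and the job is handed in when it is done.

Besides the shell and the picture viewer there is one more tool, called after "Emit:" as name(argument=value, ...), one argument or row to a line, values as JSON. apply_moves: Moves the arm, as the interface text tells. Its arguments: {"type":"object","properties":{"rows":{"type":"array"}},"required":["rows"]}

```bash
mkdir -p pics
python3 - <<'E'
from plant import monitor, snapshot, camera_params
import cv2, numpy as np
o=monitor.get_obs(); print(o['clock'],o['ee_pos'],o['tool_rot'],o['grip_width'])
for n in ("scene","top"):
    im=snapshot(n); cv2.imwrite(f'pics/{n}0.png',im[:,:,::-1])
    print(n,camera_params(n))
print(camera_params("wrist"))
E
```

```text
0.0 [ 0.26464221 -0.56528235  0.23003927] [ 9.76140676e-01  2.17135939e-01 -1.70257778e-04 -1.15551295e-03] 0.08528437424563315
scene {'fx': 408.75418816634857, 'fy': 408.75418816634857, 'cx': 253.2838744065148, 'cy': 191.7564430445356, 'rvec': array([ 2.04983325,  1.51650784, -0.52749432]), 'tvec': array([-0.16232368, -0.31089581,  1.47292826])}
top {'fx': 359.419039301447, 'fy': 359.419039301447, 'cx': 254.05546115944625, 'cy': 193.7110203099941, 'rvec': array([ 2.19517515, -2.15179171,  0.1381125 ]), 'tvec': array([-0.02045645,  0.51505151,  1.02514647])}
{'fx': 337.98778567889207, 'fy': 337.98778567889207, 'cx': 257.2870341214031, 'cy': 192.01287277262279, 'T_tool_cam': array([[ 1.15475685e-03, -9.59381370e-01, -2.82110002e-01,
         7.05988764e-02],
       [ 9.99998986e-01,  8.72723521e-04,  1.12538013e-03,
        -7.65252729e-05],
       [-8.33464694e-04, -2.82111016e-01,  9.59381405e-01,
        -1.42229488e-01],
       [ 0.00000000e+00,  0.00000000e+00,  0.00000000e+00,
         1.00000000e+00]])}
```

View pics/top0.png

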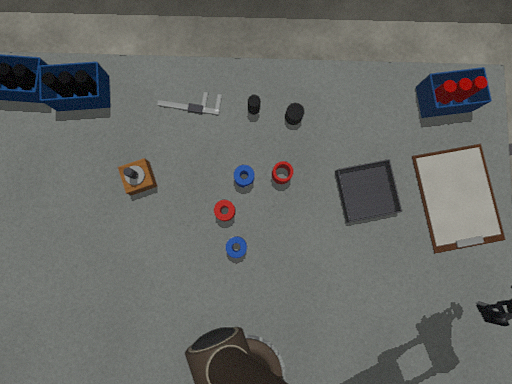

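View pics/scene0.png

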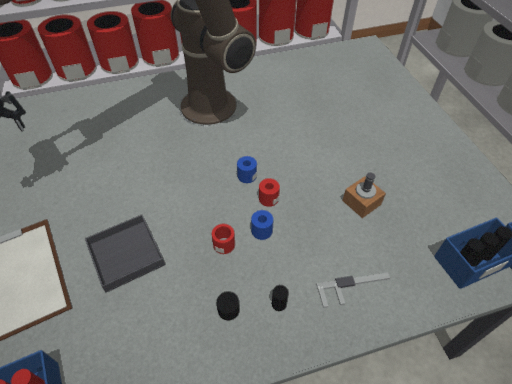

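The top view shows the gauge in its rest at (133,176), the tight red tube at (225,210), the wide red tube at (282,172), blue look-alikes at (244,175) and (236,247), and the tray around (367,191). The scene view agrees: tight red (269,192), wide red (223,238), gauge handle (369,182).

```bash
cat > h.py <<'E'
import cv2, numpy as np
from scipy.spatial.transform import Rotation as R
from plant import monitor, snapshot, camera_params
def cam(n,o=None):
    p=camera_params(n); K=np.array([[p['fx'],0,p['cx']],[0,p['fy'],p['cy']],[0,0,1]])
    if n=='wrist':
        T=np.eye(4);T[:3,:3]=R.from_quat(o['tool_rot']).as_matrix();T[:3,3]=o['ee_pos'];T=T@p['T_tool_cam']
        return K,T[:3,:3],T[:3,3]
    A=cv2.Rodrigues(p['rvec'])[0]; return K,A.T,-A.T@p['tvec']
def ray(c,uv):
    K,A,t=c; d=A@np.linalg.solve(K,[uv[0],uv[1],1]); return t,d/np.linalg.norm(d)
def plane(c,uv,z):
    t,d=ray(c,uv); return t+d*(z-t[2])/d[2]
def proj(c,X):
    K,A,t=c; p=K@A.T@(np.array(X)-t); return p[:2]/p[2]
def tri(c1,u1,c2,u2):
    (a,d),(b,e)=ray(c1,u1),ray(c2,u2)
    s=np.linalg.lstsq(np.c_[d,-e],b-a,rcond=None)[0]; p,q=a+s[0]*d,b+s[1]*e
    return (p+q)/2,np.linalg.norm(p-q)
def redmask(im):
    h=cv2.cvtColor(im,cv2.COLOR_RGB2HSV); return (((h[...,0]<8)|(h[...,0]>172))&(h[...,1]>150)&(h[...,2]>60)).astype(np.uint8)
def hullc(m,uv):
    n,l,s,c=cv2.connectedComponentsWithStats(m)
    i=min(range(1,n),key=lambda k:np.hypot(*(c[k]-uv)) if s[k,4]>40 else 1e9)
    k=cv2.convexHull(np.argwhere(l==i)[:,::-1].astype(np.int32)); M=cv2.moments(k)
    return np.array([M['m10']/M['m00'],M['m01']/M['m00']]),s[i],k
E
python3 - <<'E'
from h import *
S=cv2.imread('pics/scene0.png')[:,:,::-1];T=cv2.imread('pics/top0.png')[:,:,::-1]
cs,ct=cam('scene'),cam('top')
for n,a,b in(('tight',(225,210),(269,192)),('wide',(282,172),(223,238))):
    u,s1,_=hullc(redmask(T),a);v,s2,_=hullc(redmask(S),b)
    print(n,u,v,s1,s2,tri(ct,u,cs,v),plane(ct,u,.04),plane(cs,v,.035))
# gauge handle top
print('handle top',tri(ct,(129,173),cs,(370,175)),plane(ct,(129,173),.123),plane(cs,(370,175),.123))
# tray: dark mask rim
h=cv2.cvtColor(T,cv2.COLOR_RGB2GRAY); m=(h<75).astype(np.uint8)
n,l,s,c=cv2.connectedComponentsWithStats(m); i=l[191,367]; pts=np.argwhere(l==i)[:,::-1].astype(np.float32)
W=np.array([plane(ct,p,.035)[:2] for p in pts],np.float32); print('tray',s[i],cv2.minAreaRect(W))
E
```

```text
tight [224.18996416 210.05017921] [268.08763505 191.59023609] [214 200  21  21 304] [259 179  20  27 433] (array([0.46489748, 0.07383759, 0.0334904 ]), np.float64(0.003516066163235256)) [0.46494855 0.07511517 0.04      ] [0.46568097 0.07168258 0.035     ]
wide [281.8705036  172.25515588] [223.06530612 237.78503401] [272 161  21  23 247] [212 224  22  30 475] (array([ 0.57957078, -0.0911639 ,  0.03479127]), np.float64(0.0012992378797454596)) [ 0.57882327 -0.09004074  0.04      ] [ 0.57952514 -0.09181185  0.035     ]
handle top (array([0.55472728, 0.3289032 , 0.11938044]), np.float64(0.0039002403458437613)) [0.55347691 0.3257259  0.123     ] [0.55739827 0.32882933 0.123     ]
tray [ 335  160   67   66 3045] ((0.5257759094238281, -0.3424686789512634), (0.16755463182926178, 0.16960778832435608), 12.223347663879395)
```

Emit:
apply_moves(
  rows=[
    {"twist": [0,0,-3],"travel": [0.03,0.05,0.005],"fingers": 1},
    {"twist": [0,0,-6],"travel": [0.06,0.1,0.01],"fingers": 1},
    {"twist": [0,0,-9],"travel": [0.095,0.15,0.015],"fingers": 1},
    {"twist": [0,0,-12],"travel": [0.13,0.2,0.02],"fingers": 1},
    {"twist": [0,0,-15],"travel": [0.165,0.25,0.02],"fingers": 1},
    {"twist": [0,0,-18],"travel": [0.2,0.3,0.02],"fingers": 1},
    {"twist": [0,0,-20],"travel": [0.235,0.35,0.02],"fingers": 1},
    {"twist": [0,0,-20],"travel": [0.26,0.4,0.02],"fingers": 1},
  ],
)

```text
clock: 1.1
ee_pos: [0.5259, -0.1641, 0.2509]
tool_rot: [0.999, 0.044, -0.0, -0.0]
wrist_force: [0.4, -0.3, 0.0]
grip_width: 0.0853
gripper_force: 0.0
```

Emit:
apply_moves(
  rows=[
    {"twist": [0,0,0],"travel": [0.02,0.05,0],"fingers": 1},
    {"twist": [0,0,0],"travel": [0.02,0.06,0],"fingers": 1},
    {"twist": [0,0,0],"travel": [0.02,0.06,0],"fingers": 1},
    {"twist": [0,0,0],"travel": [0.02,0.06,0],"fingers": 1},
    {"twist": [0,0,0],"travel": [0.02,0.06,0],"fingers": 1},
    {"twist": [0,0,0],"travel": [0.02,0.06,0],"fingers": 1},
    {"twist": [0,0,0],"travel": [0.02,0.06,0],"fingers": 1},
    {"twist": [0,0,0],"travel": [0.02,0.06,0],"fingers": 1},
  ],
)

```text
clock: 2.1
ee_pos: [0.5449, -0.1063, 0.2513]
tool_rot: [0.999, 0.044, 0.0, 0.0]
wrist_force: [-0.6, -0.1, 0.2]
grip_width: 0.0857
gripper_force: 0.0
```

Run:
```python
from h import *
o=monitor.get_obs();im=snapshot('wrist');cv2.imwrite('pics/w1.png',im[:,:,::-1])
c=cam('wrist',o);print(o['clock'],o['ee_pos'],o['tool_rot'],o['wrist_force'])
m=redmask(im);uv=proj(c,[.5795,-.091,.06]);print(uv)
print(hullc(m,uv)[:2])
print(proj(c,[.465,.074,.06]))
```

```text
2.1 [ 0.54489755 -0.10632542  0.25129068] [9.99025121e-01 4.41452898e-02 1.09371319e-05 1.41074138e-05] [-0.55397964 -0.07334877  0.20672475]
[244.15052414 129.91016672]
(array([246.05864142, 130.13615527]), array([ 217,  100,   59,   61, 1776], dtype=int32))
[ 80.21797426 224.80618207]
```

View pics/w1.png

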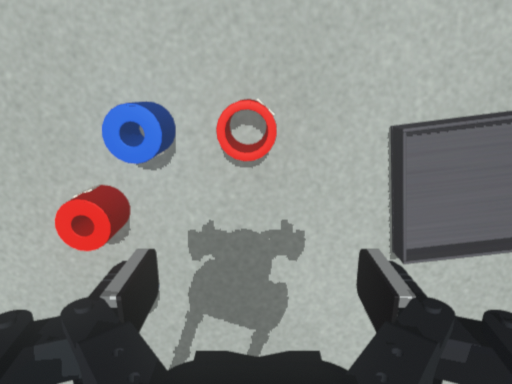

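The wrist view shows the wide tube's rim centred near (246,130), the tight tube's top face near (86,221), one blue look-alike at (138,132), and the tray on the right. I'll fit ellipses to the bright top faces.

Run:
```python
from h import *
o=monitor.get_obs();c=cam('wrist',o)
im=cv2.imread('pics/w1.png')[:,:,::-1].copy()
m=((im[...,0]>190)&(im[...,1]<80)).astype(np.uint8)
for uv in((246,130),(86,222)):
    _,s,k=hullc(m,uv);e=cv2.fitEllipse(k);P=plane(c,e[0],.06);z=np.linalg.norm(P-c[2])
    print(s,e,P,'diam',np.array(e[1])*z/338)
```

```text
[ 217  100   59   61 1325] ((246.1610107421875, 130.16197204589844), (58.941253662109375, 60.42745590209961), 177.7825927734375) [ 0.57944409 -0.09287225  0.06      ] diam [0.05851042 0.05998576]
[  55  199   55   52 1793] ((82.3824234008789, 224.629638671875), (48.51136779785156, 56.940399169921875), 121.40494537353516) [0.46537714 0.0717817  0.06      ] diam [0.05800665 0.06808552]
```

Emit:
apply_moves(
  rows=[
    {"twist": [0,0,0],"travel": [0.0,0.05,0],"fingers": 1},
    {"twist": [0,0,0],"travel": [0.0,0.1,0],"fingers": 1},
    {"twist": [0,0,0],"travel": [0.0,0.15,0],"fingers": 1},
    {"twist": [0,0,0],"travel": [0.0,0.2,0],"fingers": 1},
    {"twist": [0,0,0],"travel": [-0.01,0.25,0],"fingers": 1},
    {"twist": [0,0,0],"travel": [-0.01,0.3,0],"fingers": 1},
    {"twist": [0,0,0],"travel": [-0.02,0.35,0],"fingers": 1},
    {"twist": [0,0,0],"travel": [-0.03,0.4,0],"fingers": 1},
  ],
)

```text
clock: 3.15
ee_pos: [0.5146, 0.2956, 0.2513]
tool_rot: [0.999, 0.044, 0.0, -0.0]
wrist_force: [0.8, 0.1, -0.1]
grip_width: 0.0855
gripper_force: 0.0
```

Emit:
apply_moves(
  rows=[
    {"twist": [0,0,0],"travel": [0,0.03,0],"fingers": 1},
    {"twist": [0,0,0],"travel": [0,0.03,0],"fingers": 1},
    {"twist": [0,0,0],"travel": [0,0.03,0],"fingers": 1},
    {"twist": [0,0,0],"travel": [0,0.03,0],"fingers": 1},
    {"twist": [0,0,0],"travel": [0,0.03,0],"fingers": 1},
    {"twist": [0,0,0],"travel": [0,0.03,0],"fingers": 1},
    {"twist": [0,0,0],"travel": [0,0.03,0],"fingers": 1},
    {"twist": [0,0,0],"travel": [0,0.03,0],"fingers": 1},
  ],
)

```text
clock: 4.15
ee_pos: [0.515, 0.3238, 0.2513]
tool_rot: [0.999, 0.044, 0.0, 0.0]
wrist_force: [-0.2, 0.2, 0.5]
grip_width: 0.0851
gripper_force: 0.0
```

Run:
```python
from h import *
o=monitor.get_obs();im=snapshot('wrist');cv2.imwrite('pics/w2.png',im[:,:,::-1])
c=cam('wrist',o);print(o['clock'],o['ee_pos'],o['tool_rot'])
for z in(.063,.123):print(proj(c,[.556,.328,z]))
```

```text
4.15 [0.51496498 0.32382285 0.25129018] [9.99019194e-01 4.42792324e-02 2.45714968e-07 6.91994206e-06]
[256.11952279 124.55096427]
[255.91466107 131.3926521 ]
```

View pics/w2.png

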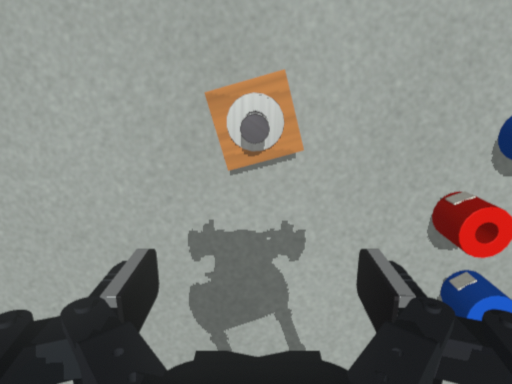

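The collar is centred near (255,122) and the dark handle top near (255,125), in a rest spanning about (205–303, 70–172).

Run:
```python
from h import *
o=monitor.get_obs();c=cam('wrist',o);im=cv2.imread('pics/w2.png')[:,:,::-1].copy()
h=cv2.cvtColor(im,cv2.COLOR_RGB2HSV)
roi=np.zeros(im.shape[:2],np.uint8);cv2.circle(roi,(255,122),36,1,-1)
m=((h[...,1]<50)&(h[...,2]>150)).astype(np.uint8)*roi
_,s,k=hullc(m,(255,122));e=cv2.fitEllipse(k);P=plane(c,e[0],.063);print(s,e,P,np.array(e[1])*np.linalg.norm(P-c[2])/338)
g=cv2.cvtColor(im,cv2.COLOR_RGB2GRAY)
cv2.circle(roi,(255,126),100,0,-1);cv2.circle(roi,(255,126),22,1,-1)
m=((g<85)&(roi>0)).astype(np.uint8)
_,s,k=hullc(m,(255,126));e=cv2.fitEllipse(k);print(s,e,plane(c,e[0],.123))
print(g[100:160:2,255])
```

```text
[ 227   93   57   56 1653] ((254.83164978027344, 121.45720672607422), (56.995914459228516, 57.70207977294922), 172.40550231933594) [0.55878827 0.32957291 0.063     ] [0.05591697 0.05660977]Traceback (most recent call last):
  File "<stdin>", line 10, in <module>
  File "h.py", line 24, in hullc
    i=min(range(1,n),key=lambda k:np.hypot(*(c[k]-uv)) if s[k,4]>40 else 1e9)
ValueError: min() iterable argument is empty
```

Emit:
apply_moves(
  rows=[
    {"twist": [0,0,0],"travel": [0.022,0.003,0],"fingers": 1},
    {"twist": [0,0,0],"travel": [0.044,0.006,-0.02],"fingers": 1},
    {"twist": [0,0,0],"travel": [0.044,0.006,-0.055],"fingers": 1},
    {"twist": [0,0,0],"travel": [0.044,0.006,-0.09],"fingers": 1},
    {"twist": [0,0,0],"travel": [0.044,0.006,-0.12],"fingers": 1},
    {"twist": [0,0,0],"travel": [0.044,0.006,-0.15],"fingers": 1},
    {"twist": [0,0,0],"travel": [0.044,0.006,-0.17],"fingers": 1},
    {"twist": [0,0,0],"travel": [0.044,0.006,-0.17],"fingers": 1},
  ],
)

```text
clock: 5.2
ee_pos: [0.5575, 0.3292, 0.0793]
tool_rot: [0.999, 0.044, -0.002, 0.001]
wrist_force: [0.2, -0.4, -0.6]
grip_width: 0.0854
gripper_force: 0.0
```

Emit:
apply_moves(
  rows=[
    {"twist": [0,0,0],"travel": [0,0,0],"fingers": 0},
    {"twist": [0,0,0],"travel": [0,0,0],"fingers": 0},
    {"twist": [0,0,0],"travel": [0,0,0],"fingers": 0},
    {"twist": [0,0,0],"travel": [0,0,0],"fingers": 0},
    {"twist": [0,0,0],"travel": [0,0,0],"fingers": 0},
    {"twist": [0,0,0],"travel": [0,0,0],"fingers": 0},
    {"twist": [0,0,0],"travel": [0,0,0],"fingers": 0},
    {"twist": [0,0,0],"travel": [0,0,0],"fingers": 0},
  ],
)

```text
clock: 6.2
ee_pos: [0.5597, 0.3303, 0.0825]
tool_rot: [0.999, 0.044, 0.001, -0.0]
wrist_force: [-0.6, -0.5, 5.8]
grip_width: 0.0228
gripper_force: 58.9
```

Emit:
apply_moves(
  rows=[
    {"twist": [0,0,0],"travel": [0,0,0.01],"fingers": 0},
    {"twist": [0,0,0],"travel": [0,0,0.025],"fingers": 0},
    {"twist": [0,0,0],"travel": [0,0,0.045],"fingers": 0},
    {"twist": [0,0,0],"travel": [0,0,0.065],"fingers": 0},
    {"twist": [0,0,0],"travel": [0,0,0.085],"fingers": 0},
    {"twist": [0,0,0],"travel": [0,0,0.105],"fingers": 0},
    {"twist": [0,0,0],"travel": [0,0,0.12],"fingers": 0},
    {"twist": [0,0,0],"travel": [0,0,0.12],"fingers": 0},
  ],
)

```text
clock: 7.2
ee_pos: [0.5601, 0.3305, 0.2035]
tool_rot: [0.999, 0.044, 0.002, -0.001]
wrist_force: [-0.2, -0.6, -4.4]
grip_width: 0.0222
gripper_force: 58.9
```

Emit:
apply_moves(
  rows=[
    {"twist": [0,0,0],"travel": [0,-0.02,0],"fingers": 0},
    {"twist": [0,0,0],"travel": [0.0,-0.065,0],"fingers": 0},
    {"twist": [0,0,0],"travel": [0.0,-0.12,0],"fingers": 0},
    {"twist": [0,0,0],"travel": [0.0,-0.175,0],"fingers": 0},
    {"twist": [0,0,0],"travel": [0.0,-0.23,0],"fingers": 0},
    {"twist": [0,0,0],"travel": [0.01,-0.285,0],"fingers": 0},
    {"twist": [0,0,0],"travel": [0.01,-0.335,0],"fingers": 0},
    {"twist": [0,0,0],"travel": [0.01,-0.38,0],"fingers": 0},
  ],
)

```text
clock: 8.2
ee_pos: [0.5671, -0.053, 0.1999]
tool_rot: [0.999, 0.044, -0.002, 0.0]
wrist_force: [0.7, -0.7, -4.5]
grip_width: 0.0228
gripper_force: 59.4
```

Emit:
apply_moves(
  rows=[
    {"twist": [0,0,0],"travel": [0.005,-0.025,0],"fingers": 0},
    {"twist": [0,0,0],"travel": [0.01,-0.04,0],"fingers": 0},
    {"twist": [0,0,0],"travel": [0.01,-0.043,0],"fingers": 0},
    {"twist": [0,0,0],"travel": [0.01,-0.043,0],"fingers": 0},
    {"twist": [0,0,0],"travel": [0.01,-0.043,0],"fingers": 0},
    {"twist": [0,0,0],"travel": [0.01,-0.043,0],"fingers": 0},
    {"twist": [0,0,0],"travel": [0.01,-0.043,0],"fingers": 0},
    {"twist": [0,0,0],"travel": [0.01,-0.043,0],"fingers": 0},
  ],
)

```text
clock: 9.2
ee_pos: [0.579, -0.0928, 0.2013]
tool_rot: [0.999, 0.045, 0.0, -0.0]
wrist_force: [-0.3, 0.3, -4.2]
grip_width: 0.0228
gripper_force: 59.4
```

Run:
```python
from h import *
o=monitor.get_obs();print(o['clock'],o['ee_pos'],o['tool_rot'],o['grip_width'],o['wrist_force'],o['wrist_torque'])
im=snapshot('wrist');s=snapshot('scene')[190:290,160:300]
cv2.imwrite('pics/w3.png',np.hstack([im[:,:,::-1],cv2.resize(s,(268,192),interpolation=2)[:,:,::-1].repeat(2,0)[:384]]))
c=cam('wrist',o);print(proj(c,[.5795,-.0925,.06]))
```

```text
9.2 [ 0.57897891 -0.09281286  0.20134548] [ 9.99007450e-01  4.45433689e-02  5.85298523e-05 -4.10541502e-06] 0.02276908136893481 [-0.30031396  0.33273432 -4.15996917] [0.02299135 0.01206208 0.00372917]
[256.27398051 177.35602019]
```

View pics/w3.png

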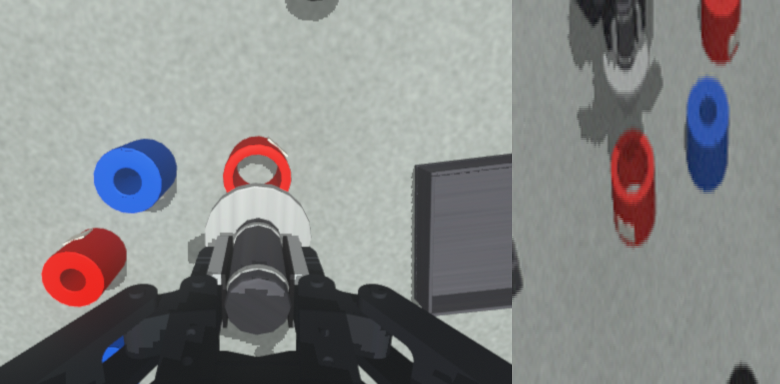

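The wrist view shows the gauge collar at about (258,230), its handle running down to (258,303), and the wide tube's rim showing behind at about x=223–291. Now I check the gauge's tilt and the alignment.

Run:
```python
from h import *
o=monitor.get_obs();c=cam('wrist',o)
for d in(-.0195,.0405):
    P=o['ee_pos']+[0,0,d]; print(proj(c,P),proj(c,P+[.028,0,0]),proj(c,P+[0,.028,0]),proj(c,P-[0,.028,0]))
im=cv2.imread('pics/w3.png')[:,:512,::-1].copy();h=cv2.cvtColor(im,cv2.COLOR_RGB2HSV)
m=((h[...,1]<40)&(h[...,2]>150)).astype(np.uint8);m[:183]=0;m[262:]=0;m[:,:200]=0;m[:,316:]=0
k=hullc(m,(258,215));print(k[1]);p=k[2][:,0];p=p[p[:,1]<228];print(cv2.fitEllipse(p))
b=((im[...,0]>190)&(im[...,1]<80)).astype(np.uint8);k=hullc(b,(257,170));p=k[2][:,0];print(k[1],p[p[:,1]<185].tolist())
for a in range(0,360,45):print(proj(c,[.5795+.03*np.cos(np.radians(a)),-.0925+.03*np.sin(np.radians(a)),.06]).round(1),end='')
```

```text
[256.24682777 234.86676353] [261.28919928 182.8014906 ] [202.18568262 230.36989038] [309.86098596 239.32645575]
[255.84695393 304.48514137] [263.50778158 230.07466098] [175.13523372 298.20490596] [335.56643174 310.6881697 ]
[ 200  183  116   68 5252]Traceback (most recent call last):
  File "<stdin>", line 7, in <module>
cv2.error: OpenCV(4.12.0) /io/opencv/modules/imgproc/src/shapedescr.cpp:361: error: (-201:Incorrect size of input array) There should be at least 5 points to fit the ellipse in function 'fitEllipseNoDirect'
```

Emit:
apply_moves(
  rows=[
    {"twist": [0,0,0],"travel": [0,0,-0.02],"fingers": 0},
    {"twist": [0,0,0],"travel": [0,0,-0.04],"fingers": 0},
    {"twist": [0,0,0],"travel": [0,0,-0.055],"fingers": 0},
    {"twist": [0,0,0],"travel": [0,0,-0.065],"fingers": 0},
    {"twist": [0,0,0],"travel": [0,0,-0.072],"fingers": 0},
    {"twist": [0,0,0],"travel": [0,0,-0.08],"fingers": 0},
    {"twist": [0,0,0],"travel": [0,0,-0.088],"fingers": 0},
    {"twist": [0,0,0],"travel": [0,0,-0.09],"fingers": 0},
  ],
)

```text
clock: 10.3
ee_pos: [0.5785, -0.093, 0.1106]
tool_rot: [0.999, 0.044, -0.001, -0.0]
wrist_force: [-0.7, -0.4, -3.4]
grip_width: 0.0226
gripper_force: 59.4
```

Emit:
apply_moves(
  rows=[
    {"twist": [0,0,0],"travel": [0,0,-0.005],"fingers": 0},
    {"twist": [0,0,0],"travel": [0,0,-0.01],"fingers": 0},
    {"twist": [0,0,0],"travel": [0,0,-0.014],"fingers": 0},
    {"twist": [0,0,0],"travel": [0,0,-0.018],"fingers": 0},
    {"twist": [0,0,0],"travel": [0,0,-0.02],"fingers": 0},
    {"twist": [0,0,0],"travel": [0,0,-0.022],"fingers": 0},
    {"twist": [0,0,0],"travel": [0,0,-0.022],"fingers": 0},
    {"twist": [0,0,0],"travel": [0,0,-0.022],"fingers": 0},
  ],
)

```text
clock: 11.3
ee_pos: [0.5791, -0.0931, 0.0894]
tool_rot: [0.999, 0.044, 0.0, 0.0]
wrist_force: [0.1, -0.0, -3.1]
grip_width: 0.0224
gripper_force: 59.4
```

Emit:
apply_moves(
  rows=[
    {"twist": [0,0,0],"travel": [0,0,-0.001],"fingers": 0},
    {"twist": [0,0,0],"travel": [0,0,-0.0015],"fingers": 0},
    {"twist": [0,0,0],"travel": [0,0,-0.002],"fingers": 0},
    {"twist": [0,0,0],"travel": [0,0,-0.002],"fingers": 0},
    {"twist": [0,0,0],"travel": [0,0,-0.002],"fingers": 0},
    {"twist": [0,0,0],"travel": [0,0,-0.002],"fingers": 0},
    {"twist": [0,0,0],"travel": [0,0,-0.002],"fingers": 0},
    {"twist": [0,0,0],"travel": [0,0,-0.002],"fingers": 0},
  ],
)

```text
clock: 12.3
ee_pos: [0.5791, -0.0931, 0.0875]
tool_rot: [0.999, 0.044, 0.0, -0.0]
wrist_force: [-2.1, 0.4, 0.7]
grip_width: 0.0226
gripper_force: 59.7
```

Emit:
apply_moves(
  rows=[
    {"twist": [0,0,0],"travel": [0,0,0],"fingers": 0.4},
    {"twist": [0,0,0],"travel": [0,0,0],"fingers": 0.6},
    {"twist": [0,0,0],"travel": [0,0,0],"fingers": 0.8},
    {"twist": [0,0,0],"travel": [0,0,0],"fingers": 1},
    {"twist": [0,0,0],"travel": [0,0,0],"fingers": 1},
    {"twist": [0,0,0],"travel": [0,0,0],"fingers": 1},
    {"twist": [0,0,0],"travel": [0,0,0.02],"fingers": 1},
    {"twist": [0,0,0],"travel": [0,0,0.05],"fingers": 1},
  ],
)

```text
clock: 13.3
ee_pos: [0.5783, -0.0929, 0.1379]
tool_rot: [0.999, 0.044, -0.001, -0.0]
wrist_force: [-0.2, -0.5, -0.2]
grip_width: 0.0853
gripper_force: 0.0
```

Emit:
apply_moves(
  rows=[
    {"twist": [0,0,0],"travel": [0,0,0.04],"fingers": 1},
    {"twist": [0,0,0],"travel": [0,0,0.08],"fingers": 1},
    {"twist": [0,0,0],"travel": [-0.03,0.03,0.1],"fingers": 1},
    {"twist": [0,0,0],"travel": [-0.06,0.06,0.1],"fingers": 1},
    {"twist": [0,0,0],"travel": [-0.09,0.09,0.1],"fingers": 1},
    {"twist": [0,0,0],"travel": [-0.12,0.12,0.1],"fingers": 1},
    {"twist": [0,0,0],"travel": [-0.14,0.14,0.1],"fingers": 1},
    {"twist": [0,0,0],"travel": [-0.15,0.15,0.1],"fingers": 1},
  ],
)

```text
clock: 14.3
ee_pos: [0.4284, 0.0577, 0.2386]
tool_rot: [0.999, 0.045, 0.001, 0.0]
wrist_force: [0.8, -0.4, 0.5]
grip_width: 0.0852
gripper_force: 0.0
```

Run:
```python
from h import *
o=monitor.get_obs();print(o['clock'],o['ee_pos'],o['tool_rot'])
im=snapshot('wrist');s=snapshot('scene')[170:290,160:300]
cv2.imwrite('pics/w4.png',np.hstack([im[:,:,::-1],cv2.resize(s,(280,384),interpolation=2)[:,:,::-1]]))
c=cam('wrist',o);print(proj(c,[.465,.072,.06]),proj(c,[.5795,-.0925,.068]),proj(c,[.5795,-.0925,.128]))
m=((im[...,0]>190)&(im[...,1]<80)).astype(np.uint8)
_,q,k=hullc(m,proj(c,[.465,.072,.06]));e=cv2.fitEllipse(k);P=plane(c,e[0],.06);print(q,e,P,np.array(e[1])*np.linalg.norm(P-c[2])/338)
```

```text
14.3 [0.42838684 0.05772947 0.23856734] [9.98989469e-01 4.49316297e-02 1.09054307e-03 2.97688971e-05]
[244.99030946 129.67029918] [452.30213599  10.50181594] [502.43865868 -10.81168356]
[ 213   99   62   63 2433] ((243.36959838867188, 130.2418975830078), (60.90546417236328, 62.24286651611328), 163.0022735595703) [0.46433288 0.07347274 0.06      ] [0.0581864 0.0594641]
```

View pics/w4.png

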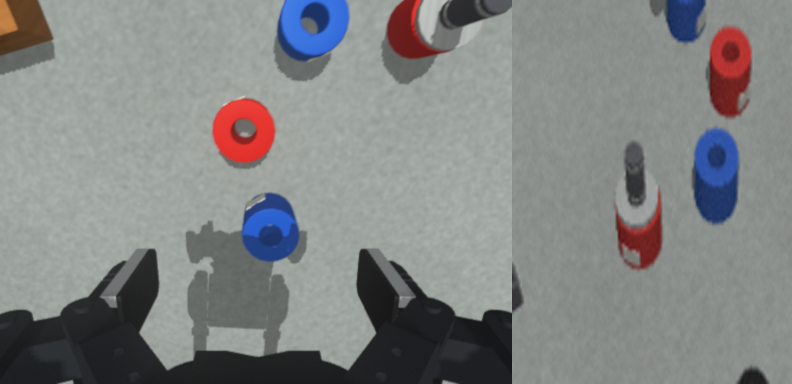

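The wrist view shows the tight tube's face at (243,130), and the scene crop shows the gauge seated in the wide tube, upright. Next I descend on the tight tube.

Emit:
apply_moves(
  rows=[
    {"twist": [0,0,0],"travel": [0.02,0.008,-0.03],"fingers": 1},
    {"twist": [0,0,0],"travel": [0.036,0.015,-0.07],"fingers": 1},
    {"twist": [0,0,0],"travel": [0.036,0.015,-0.11],"fingers": 1},
    {"twist": [0,0,0],"travel": [0.036,0.015,-0.145],"fingers": 1},
    {"twist": [0,0,0],"travel": [0.036,0.015,-0.175],"fingers": 1},
    {"twist": [0,0,0],"travel": [0.036,0.015,-0.2],"fingers": 1},
    {"twist": [0,0,0],"travel": [0.036,0.015,-0.22],"fingers": 1},
    {"twist": [0,0,0],"travel": [0.036,0.015,-0.226],"fingers": 1},
  ],
)

```text
clock: 15.4
ee_pos: [0.465, 0.0712, 0.0101]
tool_rot: [0.999, 0.044, -0.001, 0.0]
wrist_force: [0.1, -0.3, -0.5]
grip_width: 0.0851
gripper_force: 0.0
```

Emit:
apply_moves(
  rows=[
    {"twist": [0,0,0],"travel": [0,0,0],"fingers": 0.8},
    {"twist": [0,0,0],"travel": [0,0,0],"fingers": 0.5},
    {"twist": [0,0,0],"travel": [0,0,0],"fingers": 0.5},
    {"twist": [0,0,0],"travel": [0,0,0],"fingers": 0.5},
    {"twist": [0,0,0],"travel": [0,0,0],"fingers": 0.5},
    {"twist": [0,0,0],"travel": [0,0,0],"fingers": 0.5},
    {"twist": [0,0,0],"travel": [0,0,0],"fingers": 0.5},
    {"twist": [0,0,0],"travel": [0,0,0],"fingers": 0.5},
  ],
)

```text
clock: 16.4
ee_pos: [0.4663, 0.0719, 0.0123]
tool_rot: [0.999, 0.044, 0.001, 0.0]
wrist_force: [0.7, -0.2, 6.0]
grip_width: 0.0579
gripper_force: 64.6
```

Emit:
apply_moves(
  rows=[
    {"twist": [0,0,0],"travel": [0,0,0.01],"fingers": 0.5},
    {"twist": [0,0,0],"travel": [0,0,0.03],"fingers": 0.5},
    {"twist": [0,0,0],"travel": [0,0,0.06],"fingers": 0.5},
    {"twist": [0,0,0],"travel": [0,0,0.09],"fingers": 0.5},
    {"twist": [0,0,0],"travel": [0,0,0.12],"fingers": 0.5},
    {"twist": [0,0,0],"travel": [0,0,0.15],"fingers": 0.5},
    {"twist": [0,0,0],"travel": [0,0,0.17],"fingers": 0.5},
    {"twist": [0,0,0],"travel": [0,0,0.18],"fingers": 0.5},
  ],
)

```text
clock: 17.4
ee_pos: [0.4647, 0.072, 0.1922]
tool_rot: [0.999, 0.044, 0.0, -0.0]
wrist_force: [-0.2, 0.8, -1.7]
grip_width: 0.0584
gripper_force: 64.4
```

Emit:
apply_moves(
  rows=[
    {"twist": [0,0,1],"travel": [-0.01,-0.03,0],"fingers": 0.5},
    {"twist": [0,0,2],"travel": [-0.02,-0.08,0],"fingers": 0.5},
    {"twist": [0,0,3],"travel": [-0.02,-0.13,0],"fingers": 0.5},
    {"twist": [0,0,4],"travel": [-0.02,-0.18,0],"fingers": 0.5},
    {"twist": [0,0,5],"travel": [-0.01,-0.23,0],"fingers": 0.5},
    {"twist": [0,0,6],"travel": [0.0,-0.28,0],"fingers": 0.5},
    {"twist": [0,0,7],"travel": [0.0,-0.32,0],"fingers": 0.5},
    {"twist": [0,0,7],"travel": [0.0,-0.34,0],"fingers": 0.5},
  ],
)

```text
clock: 18.4
ee_pos: [0.464, -0.2693, 0.1902]
tool_rot: [0.995, 0.104, -0.001, -0.001]
wrist_force: [0.1, 0.8, -1.4]
grip_width: 0.058
gripper_force: 64.7
```

Emit:
apply_moves(
  rows=[
    {"twist": [0,0,0],"travel": [0,-0.02,0],"fingers": 0.5},
    {"twist": [0,0,0],"travel": [0,-0.03,0],"fingers": 0.5},
    {"twist": [0,0,0],"travel": [0,-0.03,0],"fingers": 0.5},
    {"twist": [0,0,0],"travel": [0,-0.03,0],"fingers": 0.5},
    {"twist": [0,0,0],"travel": [0,-0.03,0],"fingers": 0.5},
    {"twist": [0,0,0],"travel": [0,-0.03,0],"fingers": 0.5},
    {"twist": [0,0,0],"travel": [0,-0.03,0],"fingers": 0.5},
    {"twist": [0,0,0],"travel": [0,-0.03,0],"fingers": 0.5},
  ],
)

```text
clock: 19.4
ee_pos: [0.465, -0.298, 0.1913]
tool_rot: [0.994, 0.105, 0.0, 0.0]
wrist_force: [0.6, 0.2, -1.4]
grip_width: 0.0578
gripper_force: 64.7
```

Run:
```python
from h import *
o=monitor.get_obs();print(o['clock'],o['ee_pos'],o['tool_rot'],o['grip_width'],o['wrist_force'])
im=snapshot('wrist').copy()
c=cam('wrist',o);a=np.radians(12)
for sx,sy in((1,1),(1,-1),(-1,1),(-1,-1)):
    P=[.526+.08*(sx*np.cos(a)-sy*np.sin(a)),-.3425+.08*(sx*np.sin(a)+sy*np.cos(a)),.035]
    u=proj(c,P);print(u);cv2.circle(im,tuple(int(x) for x in u),3,(255,255,0),-1)
cv2.imwrite('pics/w5.png',im[:,:,::-1])
```

```text
19.4 [ 0.46496778 -0.29800043  0.19131688] [9.94437686e-01 1.05326580e-01 2.52007807e-05 1.41689696e-05] 0.057764328447576695 [ 0.56015119  0.17793681 -1.37434623]
[227.28588948  14.41504809]
[427.76832665  15.05965069]
[231.11236702 204.77431263]
[402.87475352 205.184381  ]
```

View pics/w5.png

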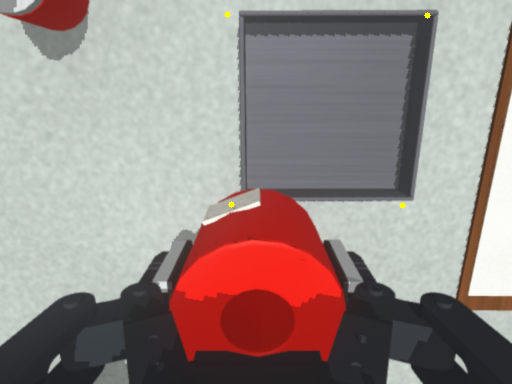

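The tray's outer rim corners are at (240,11), (438,11), (414,199), and about (241,199) by symmetry. The tube is held squarely.

Run:
```python
from h import *
o=monitor.get_obs();c=cam('wrist',o)
Q=np.array([plane(c,u,.035) for u in((239,11),(438,11),(414,199),(241,199))])
print(Q,np.linalg.norm(Q-np.roll(Q,1,0),axis=1),(Q[0]+Q[2])/2,(Q[1]+Q[3])/2,Q.mean(0)-o['ee_pos'])
```

```text
[[ 0.59199439 -0.25632154  0.035     ]
 [ 0.62535133 -0.41111081  0.035     ]
 [ 0.47229057 -0.4455122   0.035     ]
 [ 0.43858257 -0.28880564  0.035     ]] [0.15681327 0.15834268 0.1568791  0.16029091] [ 0.53214248 -0.35091687  0.035     ] [ 0.53196695 -0.34995822  0.035     ] [ 0.06708387 -0.05239646 -0.15630567]
```

Emit:
apply_moves(
  rows=[
    {"twist": [0,0,0],"travel": [0.035,-0.025,0],"fingers": 0.5},
    {"twist": [0,0,0],"travel": [0.067,-0.052,-0.01],"fingers": 0.5},
    {"twist": [0,0,0],"travel": [0.067,-0.052,-0.04],"fingers": 0.5},
    {"twist": [0,0,0],"travel": [0.067,-0.052,-0.08],"fingers": 0.5},
    {"twist": [0,0,0],"travel": [0.067,-0.052,-0.115],"fingers": 0.5},
    {"twist": [0,0,0],"travel": [0.067,-0.052,-0.14],"fingers": 0.5},
    {"twist": [0,0,0],"travel": [0.067,-0.052,-0.155],"fingers": 0.5},
    {"twist": [0,0,0],"travel": [0.067,-0.052,-0.16],"fingers": 0.5},
  ],
)

```text
clock: 20.45
ee_pos: [0.5316, -0.3498, 0.0304]
tool_rot: [0.994, 0.105, -0.0, -0.0]
wrist_force: [0.5, -0.2, -0.7]
grip_width: 0.058
gripper_force: 64.9
```

Emit:
apply_moves(
  rows=[
    {"twist": [0,0,0],"travel": [0,0,-0.004],"fingers": 0.5},
    {"twist": [0,0,0],"travel": [0,0,-0.008],"fingers": 0.5},
    {"twist": [0,0,0],"travel": [0,0,-0.011],"fingers": 0.5},
    {"twist": [0,0,0],"travel": [0,0,-0.013],"fingers": 0.5},
    {"twist": [0,0,0],"travel": [0,0,-0.014],"fingers": 0.5},
    {"twist": [0,0,0],"travel": [0,0,-0.014],"fingers": 0.5},
    {"twist": [0,0,0],"travel": [0,0,-0.014],"fingers": 0.5},
    {"twist": [0,0,0],"travel": [0,0,-0.014],"fingers": 0.5},
  ],
)

```text
clock: 21.45
ee_pos: [0.532, -0.3502, 0.0174]
tool_rot: [0.994, 0.105, 0.0, 0.0]
wrist_force: [0.8, -0.1, -1.5]
grip_width: 0.0582
gripper_force: 64.9
```

One more mm down, then release and retreat.

Emit:
apply_moves(
  rows=[
    {"twist": [0,0,0],"travel": [0,0,-0.001],"fingers": 0.5},
    {"twist": [0,0,0],"travel": [0,0,-0.001],"fingers": 0.5},
    {"twist": [0,0,0],"travel": [0,0,-0.001],"fingers": 0.7},
    {"twist": [0,0,0],"travel": [0,0,-0.001],"fingers": 0.8},
    {"twist": [0,0,0],"travel": [0,0,-0.001],"fingers": 0.9},
    {"twist": [0,0,0],"travel": [0,0,-0.001],"fingers": 1},
    {"twist": [0,0,0],"travel": [0,0,-0.001],"fingers": 1},
    {"twist": [0,0,0],"travel": [0,0,-0.001],"fingers": 1},
  ],
)

```text
clock: 22.45
ee_pos: [0.5319, -0.3501, 0.0163]
tool_rot: [0.994, 0.105, -0.0, -0.0]
wrist_force: [-0.0, -0.9, 0.6]
grip_width: 0.0855
gripper_force: 0.0
```

Emit:
apply_moves(
  rows=[
    {"twist": [0,0,0],"travel": [0,0,0.01],"fingers": 1},
    {"twist": [0,0,0],"travel": [0,0,0.04],"fingers": 1},
    {"twist": [0,0,0],"travel": [0,0,0.08],"fingers": 1},
    {"twist": [0,0,0],"travel": [0,0,0.12],"fingers": 1},
    {"twist": [0,0,0],"travel": [0,0,0.16],"fingers": 1},
    {"twist": [0,0,0],"travel": [-0.04,0,0.2],"fingers": 1},
    {"twist": [0,0,0],"travel": [-0.08,0,0.22],"fingers": 1},
    {"twist": [0,0,0],"travel": [-0.1,0,0.22],"fingers": 1},
  ],
)

```text
clock: 23.45
ee_pos: [0.4316, -0.351, 0.2392]
tool_rot: [0.994, 0.105, 0.002, 0.002]
wrist_force: [0.0, 0.2, 0.6]
grip_width: 0.0852
gripper_force: 0.0
```

Run:
```python
from h import *
s=snapshot('scene');w=snapshot('wrist')
cv2.imwrite('pics/f.png',np.hstack([cv2.resize(s[170:310,70:310],(480,280),interpolation=2),cv2.resize(w,(320,280))])[:,:,::-1])
```

```text
(no output)
```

View pics/f.png

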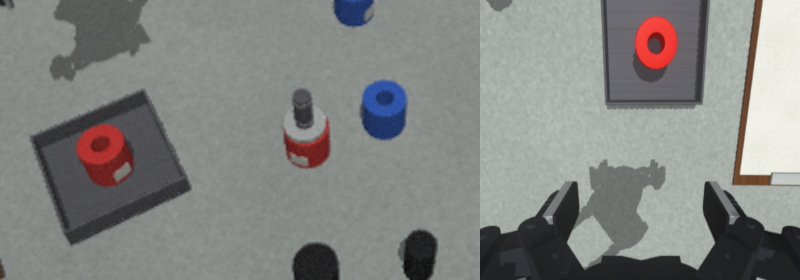

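The tight tube stands upright mid-tray, at (104,155) in the scene crop and (656,42) in the wrist part. The gauge is seated in the upright wide tube at (306,135), and the blue look-alikes are untouched.

```bash
python3 -c "
from plant import ctrl
print(ctrl.hand_in())"
```

```text
the job is handed in; nothing more can be done
None
```

The job is handed in at about 23.5 s: the gauge is seated to its collar in the wide tube, which still stands in place, and the tight tube stands upright in the reject tray with the gripper clear of everything.

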